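Show the blocking die to the inspection camera

ROBOT

A 6-joint arm with a two-finger parallel gripper is mounted at the origin on the work surface. World frame = base frame: x ahead of the robot, y to its left, z up, the work surface at z = 0. Lengths are in m, angles in rad, forces in N, time in s.
With the tool pointing down it reaches from about 0.325 to 0.85 m from the base axis. Payload 4.4 kg.
Tool frame: the origin (TCP) lies between the finger pads; the fingertips stand 11 mm ahead of it and the grasp point (between the pads) lies 8 mm behind it; z points along the fingers, y is the line along which they close (so a half turn about z gives the same grasp; the last joint's range is limited). The gripper opens to 94 mm and grips with 3 to 60 N. Pads are 16 mm wide; open, the fingers measure 119 mm over their backs; the gripper's body (75 mm by 177 mm) begins 78 mm behind the grasp point.
Start: joints at [-1.391, 0.207, 1.542, -0, 1.393, -0.15], TCP at [0.187, -0.544, 0.216] pointing down, gripper open.
Joint ranges: [-2.73, 2.73], [-0.86, 2.22], [0.23, 2.46], [-1.11, 4.25], [0.08, 2.63], [-2.82, 2.82]. Speed limits (rad/s): [2.79, 2.79, 3.14, 3.14, 3.14, 3.14].

INTERFACE

Orientations are given as a unit quaternion [w, x, y, z].
In Python, from workcell import robot gives the robot as it stands. The module is installed in compiled form; this text tells all that it offers.
- The arm moves only by the shell command python3 -m jog 'ROWS' [FORCE]. ROWS is a JSON object whose one key "commands" holds a list of rows, each a list of 7 numbers: the shift along the tool's x, y, z in mm, then the turn, a rotation vector about the tool's x, y, z in rad, then the opening, from 0 (shut) to 1 (fully open). A call has 1 to 12 rows; each row shifts and turns the commanded pose from where the row before left it, along the tool's axes as they then stand; what a row does not reach is not made up. A row lasts 1/12 s, in which the tool goes at most 41.7 mm and 7.16 degrees, less where a joint would pass 70% of its speed; a pose out of reach is approached as far as the arm can. A call with a gripper value outside its range is refused whole. The fingers move at their own pace and stop on an object; FORCE is the grip in N (left out, the last holds). Time passes only in rows, so rows that do not move let the fingers close. It gives the time, the measured TCP pose, the force, the opening and the grip force at its end, in the units of the state.
- robot.get_obs(): the state, without advancing time (a new reading comes with each control period).
- robot.get_image(name): name is "scene" or "top" or "wrist"; returns the picture (384x512x3 uint8, blue, green, red); there is no depth.
- robot.camera_info(name): a dict with "fx", "fy", "cx", "cy" (pixels), "view" (4x4, takes a point from world to camera coordinates); the wrist camera has in their place "T_tool_cam" (4x4, takes a point from camera to tool coordinates, whose origin is the TCP and whose axes are the flange's). Camera axes: x right, y up, looking along -z (the intrinsics and any distortion apply to the point x, -y, -z); pixel columns grow to the right and rows downward; lengths in m; the calibration is good to about 2 mm. A picture is of the moment at which its call begins: read the wrist's pose just before it. camera_info takes no time and is no camera call.
- robot.job_done(): hands the job in; it is judged then, once.
Trained networks look in the newest picture that a camera, given by its name, has taken for a name from the list of things; names that differ only in an ending like _2 or _b are one class to them, and where a whole thing is asked for, a point or a joint stands for the part that bears it (a point fixed in the world has none). Each returns a list of dicts, best first, with "confidence" (0 to 1); they miss things now and then, are a little off and sometimes report something else, mostly with a low value. They report only what shows in the picture. A call takes as long as a camera call. They do not tell look-alikes from the thing itself.
- robot.find_in(camera, query): "centre" ([column, row] in pixels, amid what is visible of it).
The state is a dict: "time_s": time; "joints": joint angles; "qd": joint speeds; "joint_efforts": joint torques, N m; "tcp_pos": TCP position; "eef_rot": TCP orientation; "force": force on the tool from outside, world axes, zero at the start; "ft_torque": the same for the moment, N m; "width": opening from 0.0 (shut) to 1.0 (fully open); "grasp_force": force on a finger pad.
Only numpy, scipy, OpenCV 4.12 (cv2) and the standard library are available. Lean on these libraries where they do the work, as an engineer would, in place of code of your own. Each camera call takes 0.05 s, during which the arm holds its last target. There are 200 camera calls.

TASK

Take the brass blocking die by its wooden grip, slide it out of the open end of its steel holder, and show its engraved underside to the bench inspection camera: centred on the lens and 13 cm from the glass, face square to the lens, the plate's long side in line with the long side of the camera's black housing (either way round). Finish while holding it still in the air there; do not let go. Do not bump the camera, and leave the other things on the bench where they are.

Things in the scene. Friction and masses are not known exactly. Their poses are not given: they have to be found in the camera images.
- die: Loose blocking die, about 240 g: flat brass plate 70 (x) x 44 (y) x 8 mm; on its middle an upright wooden bar grip 36 mm (x) by 16 mm thick (y), from 8 to 68 mm above the underside. Origin: centre of the flat underside, the engraved face; z up through the grip. It lies in the holder's channel, x along it, slides freely, and cannot be lifted there: the lips cover its long edges.
- holder: Fixed steel holder 130 (x) x 80 (y) x 31 mm. Origin: centre of its underside. Channel along x: floor 14 mm above the bench, 48 mm wide, 12 mm high; two 5 mm lips above it leave a 32 mm wide slot for the grip; 2 mm bolt heads on the lips. Closed by a stop at its +x end, open at -x (robot side).
- mouth (a point): Centre of the open (-x) end of the holder's channel, on its floor, 65 mm from the holder's origin. The die's plate is wholly out of the channel once its centre is more than 35 mm beyond this point; nothing supports the die out there.
- stand: Fixed base of the inspection camera: aluminium plate 120 (x) x 100 (y) x 8 mm with two cheeks that carry the camera. Origin: centre of its underside.
- camera: Fixed inspection camera on the stand, looking up: black housing 90 (x) x 60 (y) x 36 mm, lens barrel 34 mm across on its upper face, a white lamp strip at each end. Origin: centre of the lens glass, 85 mm above the bench. z: viewing axis out of the lens, tipped 25 degrees from vertical towards the robot side (stand's -x); x along the long side; y level.
- focus (a point): The point 130 mm from the lens glass along the viewing axis (camera z), in the air about 203 mm above the bench: the centre of the die's engraved face belongs here, with die z along camera z (grip away from the lens) and die x along camera x, either way round.
- notebook: Bystander: loose closed notebook in blue covers, 94 x 134 x 17 mm, lying flat. Origin: centre of its underside.
- seal: Bystander: loose turned dark wooden hand seal, 36 mm across, 80 mm tall, standing. Origin: centre of its underside.
- glue: Bystander: loose closed glue jar, 64 mm across, 80 mm tall, standing. Origin: centre of its underside.
- folder: Bystander: loose white flat bone folder, about 141 x 22 x 5 mm, lying flat. Origin: underside, x along its length.
Not all that is in view belongs to the job. Leave any red look-alike of the die alone.

How it is judged:
By the outcome, as a careful person would: the job done as asked, in the order asked, and still so for the second after the job is handed in, while the arm keeps its last pose, push and grip.
It also fails if it takes over 45 s, if anything falls off the work surface, if the arm or the gripper's body presses on something with over 40 N, if the wrist force passes 120 N, or if a joint passes its speed limit or range.

## Working session

There is one attempt and no reset: what is moved stays moved. The work goes in short steps, Python scripts to look and compute and a shell command to move; the robot and the scene stay as the last step left them, time stands still between calls to the robot, and variables do not carry over. Pictures are saved under pics/ and viewed, at most 10 in all, crops included, and the job is handed in when it is done.

```bash
mkdir -p pics
python3 - <<'E'
from workcell import robot
import cv2,numpy as np
o=robot.get_obs();print(o['time_s'],o['tcp_pos'],o['eef_rot'],o['width'])
for c in ['scene','top']:
    im=robot.get_image(c);cv2.imwrite(f'pics/{c}0.png',im)
    i=robot.camera_info(c);print(c,{k:np.round(v,3).tolist() for k,v in i.items()})
    for q in ['die','holder','stand','camera','notebook','seal','glue','folder']:
        print(q,[(np.round(d['centre']).tolist(),round(d['confidence'],2)) for d in robot.find_in(c,q)][:4])
print(robot.camera_info('wrist'))
a=[cv2.imread(f'pics/{c}0.png') for c in ['scene','top']]
cv2.imwrite('pics/both.png',cv2.resize(np.vstack(a),(800,1200))[:600]);
E
```

```text
0.0 [ 0.18660199 -0.54307613  0.21530223] [-1.11180304e-03  9.86353534e-01  1.64637388e-01 -1.97872535e-05] 1.0017831812419569
scene {'fx': 420.803, 'fy': 420.803, 'cx': 249.496, 'cy': 195.897, 'view': [[0.867, 0.498, -0.005, -0.487], [-0.293, 0.518, 0.804, 0.043], [0.403, -0.696, 0.595, -1.361], [0.0, 0.0, 0.0, 1.0]]}
die [([338.0, 186.0], 0.75), ([307.0, 193.0], 0.68)]
holder [([296.0, 198.0], 0.76)]
stand [([212.0, 292.0], 0.96), ([304.0, 192.0], 0.58), ([215.0, 280.0], 0.44)]
camera [([213.0, 280.0], 0.67), ([308.0, 191.0], 0.28)]
notebook [([196.0, 210.0], 0.78)]
seal [([308.0, 234.0], 0.77)]
glue [([293.0, 259.0], 0.95)]
folder [([253.0, 245.0], 0.6)]
top {'fx': 351.539, 'fy': 351.539, 'cx': 253.243, 'cy': 189.271, 'view': [[0.128, -0.992, 0.002, -0.043], [0.97, 0.126, 0.209, -0.562], [-0.207, -0.025, 0.978, -0.955], [0.0, 0.0, 0.0, 1.0]]}
die [([156.0, 147.0], 0.91), ([195.0, 161.0], 0.51)]
holder [([198.0, 176.0], 0.91)]
stand [([338.0, 199.0], 0.79)]
camera [([340.0, 194.0], 0.85)]
notebook [([250.0, 260.0], 0.71)]
seal [([249.0, 148.0], 0.57)]
glue [([284.0, 146.0], 0.78)]
folder [([267.0, 194.0], 0.55)]
{'fx': 318.8313960184507, 'fy': 318.8313960184507, 'cx': 256.54149782271526, 'cy': 192.47278100037622, 'T_tool_cam': array([[ 3.17319935e-04,  9.57529592e-01,  2.88334839e-01,
         8.34520906e-02],
       [ 9.99999950e-01, -3.05718976e-04, -8.52652872e-05,
         1.29758771e-03],
       [ 6.50539615e-06,  2.88334852e-01, -9.57529641e-01,
        -1.67574253e-01],
       [ 0.00000000e+00,  0.00000000e+00,  0.00000000e+00,
         1.00000000e+00]])}
```

View pics/scene0.png

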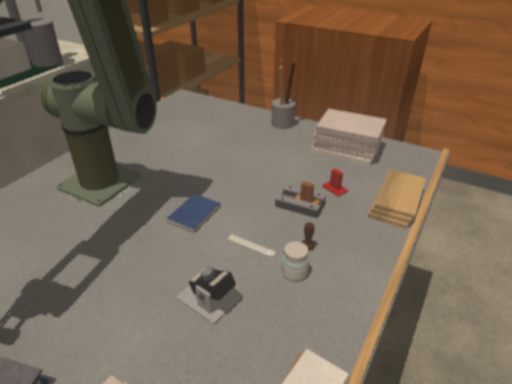

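View pics/top0.png

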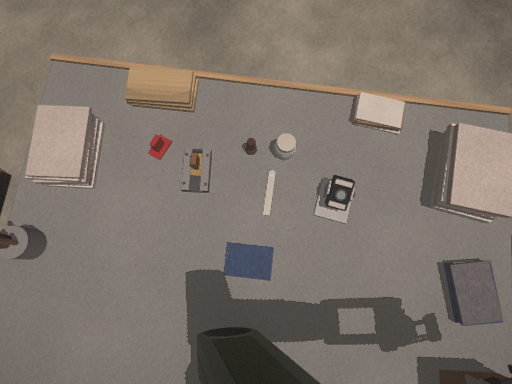

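Candidates for the die: the brass plate with brown wooden grip in the holder (top 195,161; scene 307,193), and the red look-alike (top 156,147; scene 338,186). By its description the die is the first. I'll check it in a crop and get positions.

```bash
cat > h.py <<'E'
import numpy as np,cv2
from workcell import robot
from scipy.spatial.transform import Rotation as R
def rotq(q): return R.from_quat(np.r_[q[1:],q[0]])
def tool(o=None):
    o=o or robot.get_obs();T=np.eye(4);T[:3,:3]=rotq(o['eef_rot']).as_matrix();T[:3,3]=o['tcp_pos'];return T
def cam(c,T=None):
    i=robot.camera_info(c)
    C=(T if T is not None else tool())@i['T_tool_cam'] if c=='wrist' else np.linalg.inv(i['view'])
    return i,C
def ray(c,p,T=None):
    i,C=cam(c,T);d=C[:3,:3]@np.array([(p[0]-i['cx'])/i['fx'],-(p[1]-i['cy'])/i['fy'],-1]);return C[:3,3],d
def at(c,p,z,T=None):
    o,d=ray(c,p,T);return o+d*(z-o[2])/d[2]
def proj(c,P,T=None):
    i,C=cam(c,T);q=(np.c_[np.atleast_2d(P),np.ones(len(np.atleast_2d(P)))]@np.linalg.inv(C).T)[:,:3]
    return np.c_[i['cx']+i['fx']*q[:,0]/-q[:,2],i['cy']-i['fy']*q[:,1]/-q[:,2]]
def tri(obs):
    A=0;b=0
    for c,p,T in obs:
        o,d=ray(c,p,T);d/=np.linalg.norm(d);M=np.eye(3)-np.outer(d,d);A=A+M;b=b+M@o
    return np.linalg.solve(A,b)
E
python3 - <<'E'
from h import *
print('die',tri([('scene',(307,193),None),('top',(195,161),None)]))
print('lens',tri([('scene',(213,280),None),('top',(340,194),None)]))
for n,p,z in [('holder',(198,176),.02),('stand',(338,199),.01),('seal',(249,148),.04),('glue',(284,146),.04),('folder',(267,194),.0),('note',(250,260),.01),('red',(156,147),.03),('holder top-l',(188,150),.03),('tr',(211,151),.03),('bl',(180,191),.03),('br',(209,192),.03)]: print(n,at('top',p,z).round(3))
im=cv2.imread('pics/top0.png')
a=cv2.resize(im[125:215,135:235],None,fx=4,fy=4,interpolation=2);b=cv2.resize(im[155:245,295:395],None,fx=4,fy=4,interpolation=2)
cv2.imwrite('pics/crop1.png',np.hstack([a,b]))
E
```

```text
die [0.62979382 0.21400373 0.04755616]
lens [ 0.58457593 -0.21505692  0.06316524]
holder [0.59  0.202 0.02 ]
stand [ 0.576 -0.226  0.01 ]
seal [0.691 0.059 0.04 ]
glue [ 0.711 -0.045  0.04 ]
folder [ 0.566 -0.012  0.   ]
note [0.364 0.014 0.01 ]
red [0.661 0.341 0.03 ]
holder top-l [0.664 0.243 0.03 ]
tr [0.67  0.173 0.03 ]
bl [0.536 0.245 0.03 ]
br [0.544 0.16  0.03 ]
```

View pics/crop1.png

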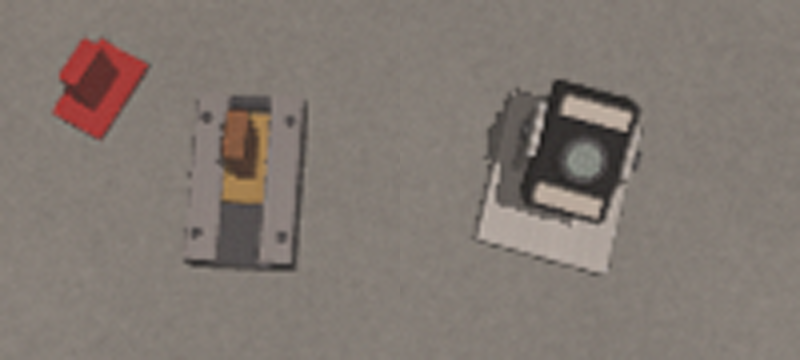

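The left crop shows the brass plate and brown grip in the steel holder (crop 240,150), with its open end toward the robot; the red look-alike is apart at (100,88). The right crop shows the camera lens at (583,159) and lamps at (597,109) and (568,200). The choice is confirmed, so next I work out the first move.

```bash
cat >> h.py <<'E'
def down(yaw,tilt=0):  # tool pointing down, tool x at yaw
    return np.array([[np.cos(yaw),np.sin(yaw),0],[np.sin(yaw),-np.cos(yaw),0],[0,0,-1.]])
def go(pos,Rm):
    o=robot.get_obs();T=tool(o);Rt=T[:3,:3]
    rv=R.from_matrix(Rt.T@Rm).as_rotvec();d=np.array(pos)-T[:3,3]
    print('t',round(o['time_s'],2),'turn',rv.round(4),'deg',np.degrees(np.linalg.norm(rv)).round(1),'| shift mm before turn',(Rt.T@d*1e3).round(1),'after turn',(Rm.T@d*1e3).round(1))
E
python3 - <<'E'
from h import *
f=lambda x,y:(135+x/4,125+y/4)
b=[at('top',f(*p),.032)[:2] for p in [(207,118),(290,121),(196,233),(281,237)]]
v=(b[0]+b[1]-b[2]-b[3]);w=b[0]+b[2]-b[1]-b[3];print(np.array(b).round(4),np.mean(b,0),np.arctan2(v[1],v[0]),np.arctan2(-w[0],w[1]))
yaw=np.arctan2(v[1],v[0])
g=lambda x,y:(295+(x-400)/4,155+y/4)
print('lens',at('top',g(583,159),.085));l=[at('top',g(*p),.075) for p in[(597,109),(568,200)]];d=l[0]-l[1];print('camyaw',np.arctan2(d[1],d[0]))
go([.61,.205,.19],down(yaw))
E
```

```text
[[0.6493 0.2441]
 [0.6551 0.1814]
 [0.5601 0.2372]
 [0.5652 0.1741]] [0.60741234 0.20920437] 0.07911343434022039 0.08616617913766056
lens [ 0.57316307 -0.21601338  0.085     ]
camyaw -0.22095018367665803
t 0.9 turn [1.000e-04 0.000e+00 2.516e-01] deg 14.4 | shift mm before turn [ 643.5 -570.8   26.4] after turn [ 481.1 -713.1   26.5]
```

```bash
python3 -m jog '{"commands":[[22,-32.5,0,0,0,0.125,1],[18,-36,0,0,0,0.125,1],[22,-32.5,0,0,0,0,1],[22,-32.5,0,0,0,0,1],[22,-32.5,0,0,0,0,1],[22,-32.5,0,0,0,0,1],[22,-32.5,0,0,0,0,1],[22,-32.5,0,0,0,0,1],[22,-32.5,0,0,0,0,1],[22,-32.5,0,0,0,0,1],[22,-32.5,0,0,0,0,1],[22,-32.5,0,0,0,0,1]]}' | tail -c 400
python3 - <<'E'
from h import *
go([.61,.205,.19],down(.083))
E
```

```text
time_s: 1.9
tcp_pos: [0.401, -0.1236, 0.2169]
eef_rot: [0.0, 0.999, 0.04, 0.001]
force: [1.3, 0.5, 0.1]
width: 0.998
grasp_force: 0.0
t 1.9 turn [ 0.0008 -0.0011 -0.0025] deg 0.2 | shift mm before turn [ 234.8 -310.7   26.9] after turn [ 235.6 -310.1   26.9]
```

```bash
python3 -m jog '{"commands":[[23,-31,2,0,0,0,1],[23,-31,2,0,0,0,1],[23,-31,3,0,0,0,1],[23,-31,3,0,0,0,1],[23,-31,3,0,0,0,1],[23,-31,3,0,0,0,1],[23,-31,3,0,0,0,1],[23,-31,3,0,0,0,1],[23,-31,3,0,0,0,1],[22,-28,2,0,0,0,1],[0,0,0,0,0,0,1],[0,0,0,0,0,0,1]]}' | tail -c 400
python3 - <<'E'
from h import *
T=tool();im=robot.get_image('wrist');cv2.imwrite('pics/w1.png',im);np.save('w1.npy',T)
print(T.round(4))
for q in ['die','holder']: print(q,robot.find_in('wrist',q))
E
```

```text
time_s: 2.9
tcp_pos: [0.6038, 0.2006, 0.1884]
eef_rot: [0.0, 0.999, 0.042, -0.001]
force: [-0.3, -0.5, 0.1]
width: 1.002
grasp_force: 0.0
[[ 9.965e-01  8.340e-02 -1.400e-03  6.038e-01]
 [ 8.340e-02 -9.965e-01 -5.000e-04  2.006e-01]
 [-1.500e-03  4.000e-04 -1.000e+00  1.884e-01]
 [ 0.000e+00  0.000e+00  0.000e+00  1.000e+00]]
die [{'centre': [131.5, 99.3], 'confidence': 0.98}]
holder [{'centre': [247.5, 187.1], 'confidence': 0.68}, {'centre': [247.7, 148.0], 'confidence': 0.4}]
```

View pics/w1.png

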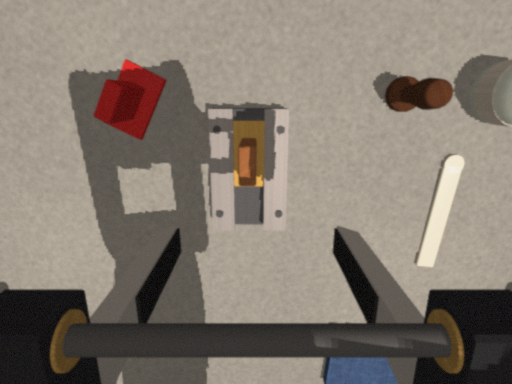

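The wrist picture shows the holder with corners near (208,109), (289,109), (209,230) and (286,230), and bolts at (217,129), (281,129), (220,213) and (278,213). The brass plate spans columns 235–265 and rows 121–186. The red look-alike is at (130,100). I'll zoom to refine.

Run:
```python
from h import *
T=np.load('w1.npy')
b=np.array([at('wrist',p,.033,T) for p in [(217,129),(281,129),(220,213),(278,213)]]);print(b.round(4),b.mean(0))
v=b[0]+b[1]-b[2]-b[3];w=b[0]+b[2]-b[1]-b[3];print(np.arctan2(v[1],v[0]),np.arctan2(-w[0],w[1]))
b=np.array([at('wrist',p,.031,T) for p in [(208,109),(289,109),(209,230),(286,230)]]);print(b.round(4),b.mean(0))
im=cv2.imread('pics/w1.png');cv2.imwrite('pics/w1c.png',cv2.resize(im[100:235,195:300],None,fx=4.4,fy=4.4,interpolation=2))
```

```text
[[0.653  0.2427 0.033 ]
 [0.6583 0.1791 0.033 ]
 [0.564  0.2352 0.033 ]
 [0.5692 0.1728 0.033 ]] [0.61111269 0.20744391 0.033     ]
0.07699895781373343 0.08375541953342248
[[0.6714 0.2527 0.031 ]
 [0.6781 0.1731 0.031 ]
 [0.5422 0.2465 0.031 ]
 [0.5493 0.1618 0.031 ]] [0.61027079 0.20850019 0.031     ]
```

View pics/w1c.png

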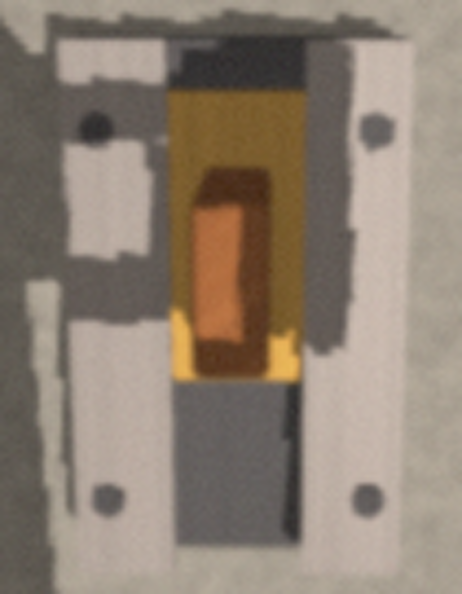

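The crop shows the plate spanning crop rows 90–380 between the lips (columns 170–305), and the grip's top face spanning roughly columns 193–270 and rows 195–378.

Run:
```python
from h import *
T=np.load('w1.npy');f=lambda x,y:(195+x/4.4,100+y/4.4)
g=lambda x,y,z:at('wrist',f(x,y),z,T).round(4)
print('grip top',g(231.5,286,.082),'ends',g(231.5,195,.082),g(231.5,378,.082))
print('plate ends',g(237,90,.022),g(237,380,.022))
print('bolts',[g(*p,.033)[:2] for p in[(96,128),(377,130),(108,499),(367,499)]])
print('slot',g(170,90,.031),g(305,90,.031),g(175,540,.031),g(302,540,.031))
# die via top/scene
i='top';print(tri([('scene',(307,193),None),('wrist',f(231.5,250),T),('top',(195,161),None)]))
go([.631,.209,.15],down(.082))
```

```text
grip top [0.6295 0.209  0.082 ] ends [0.6475 0.2104 0.082 ] [0.6105 0.2075 0.082 ]
plate ends [0.6631 0.2118 0.022 ] [0.5932 0.2065 0.022 ]
bolts [array([0.6529, 0.2429]), array([0.6577, 0.1793]), array([0.5635, 0.2357]), array([0.5688, 0.1723])]
slot [0.6625 0.2268 0.031 ] [0.6651 0.1963 0.031 ] [0.5532 0.2187 0.031 ] [0.5559 0.1871 0.031 ]
[0.63013605 0.21184948 0.04916475]
t 3.05 turn [ 0.0004  0.0004 -0.002 ] deg 0.1 | shift mm before turn [28.5 -8.6 39.5] after turn [28.5 -8.5 39.5]
```

```bash
python3 -m jog '{"commands":[[26,-8,20,0,0,0,1],[0,0,20,0,0,0,1],[0,0,0,0,0,0,0.5],[0,0,0,0,0,0,0.5],[0,0,0,0,0,0,0.5],[0,0,0,0,0,0,0.5]]}' 35 | tail -c 400
python3 - <<'E'
from h import *
T=tool();im=robot.get_image('wrist');cv2.imwrite('pics/w2.png',im)
go([.629,.209,.054],down(.081))
E
```

```text
time_s: 3.55
tcp_pos: [0.6297, 0.2087, 0.1516]
eef_rot: [-0.0, 0.999, 0.04, 0.001]
force: [0.2, -0.6, 0.4]
width: 0.754
grasp_force: 0.0
t 3.6 turn [-0.0003 -0.0032 -0.0008] deg 0.2 | shift mm before turn [-1.1 -0.1 97.7] after turn [-0.8 -0.1 97.7]
```

View pics/w2.png

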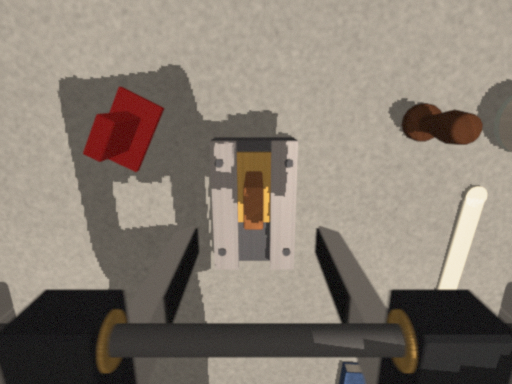

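The grip sits at column 255, between the fingers (midpoint 257), so I descend.

```bash
python3 -m jog '{"commands":[[0,0,22,0,0,0,0.5],[0,0,22,0,0,0,0.5],[0,0,22,0,0,0,0.5],[-1,0,20,0,0,0,0.5],[0,0,11,0,0,0,0.5],[0,0,0,0,0,0,0.5],[0,0,0,0,0,0,0]]}' 35 | tail -c 400
python3 -m jog '{"commands":[[0,0,0,0,0,0,0],[0,0,0,0,0,0,0],[0,0,0,0,0,0,0],[0,0,0,0,0,0,0],[0,0,0,0,0,0,0],[0,0,0,0,0,0,0],[0,0,0,0,0,0,0],[0,0,0,0,0,0,0]]}' 35 | tail -c 400
```

```text
time_s: 4.18
tcp_pos: [0.6283, 0.2091, 0.053]
eef_rot: [-0.0, 0.999, 0.04, 0.0]
force: [-0.4, -0.5, -0.1]
width: 0.462
grasp_force: 0.0
time_s: 4.85
tcp_pos: [0.629, 0.2099, 0.0539]
eef_rot: [-0.001, 0.999, 0.04, 0.001]
force: [-0.1, 1.4, 6.1]
width: 0.17
grasp_force: 35.0
```

```bash
python3 -m jog '{"commands":[[0,0,-1.5,0,0,0,0],[-4,0,0,0,0,0,0],[-8,0,0,0,0,0,0],[-8,0,0,0,0,0,0],[-8,0,0,0,0,0,0]]}' 35 | tail -c 400
```

```text
time_s: 5.27
tcp_pos: [0.5996, 0.207, 0.0539]
eef_rot: [-0.0, 0.999, 0.04, 0.0]
force: [2.7, 3.6, -0.7]
width: 0.169
grasp_force: 35.0
```

```bash
python3 -m jog '{"commands":[[-8,-0.5,0,0,0,0,0],[-10,0,0,0,0,0,0],[-10,0,0,0,0,0,0],[-10,0,0,0,0,0,0]]}' 35 | tail -c 400
```

```text
time_s: 5.6
tcp_pos: [0.561, 0.2039, 0.0539]
eef_rot: [0.0, 0.999, 0.04, -0.0]
force: [2.1, 2.0, 0.2]
width: 0.167
grasp_force: 35.0
```

```bash
python3 -m jog '{"commands":[[-10,-0.3,0,0,0,0,0],[-12,0,0,0,0,0,0],[-12,0,0,0,0,0,0],[-12,0,0,0,0,0,0],[-12,0,0,0,0,0,0],[-15,0,0,0,0,0,0],[-15,0,0,0,0,0,0],[0,0,0,0,0,0,0],[0,0,0,0,0,0,0]]}' 35 | tail -c 400
python3 - <<'E'
from h import *
o=robot.get_obs();print(o['force'],o['ft_torque'],o['tcp_pos'])
im=robot.get_image('wrist');a=cv2.imread('pics/w2.png')
s=robot.get_image('top')[120:260,140:390]
s=cv2.resize(s,(512,287),interpolation=2)
cv2.imwrite('pics/w3.png',np.vstack([cv2.resize(im,(400,300)),cv2.resize(s,(400,224))]))
E
```

```text
time_s: 6.35
tcp_pos: [0.472, 0.1967, 0.0529]
eef_rot: [0.001, 0.999, 0.041, -0.002]
force: [0.2, -0.9, -2.8]
width: 0.17
grasp_force: 35.0
[ 0.19532375 -0.91172544 -2.76470279] [ 0.03845616 -0.04427473  0.02542312] [0.47197302 0.19665719 0.05286245]
```

View pics/w3.png

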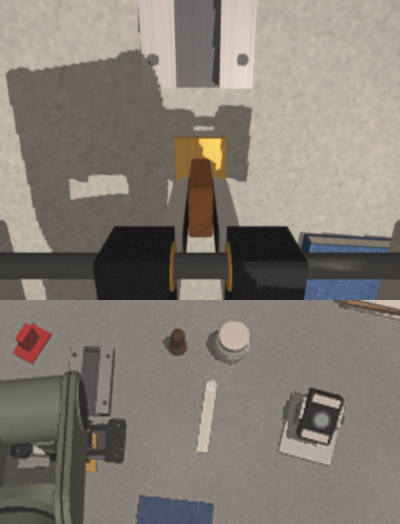

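The die is gripped and fully out: the plate's front edge is at about (224–291, 176) in wrist pixels, clear of the holder, and nothing else was disturbed. I'll lift and go to view the inspection camera.

```bash
python3 - <<'E'
from h import *
T=np.load('w1.npy')
T=tool();i,C=cam('wrist',T)
for p in [(224,177),(291,177)]:
    o,d=ray('wrist',p,T);Ti=np.linalg.inv(T);o2=Ti[:3,:3]@o+Ti[:3,3];d2=Ti[:3,:3]@d;print(o2+d2*(.032-o2[2])/d2[2])
go([.43,-.18,.30],down(-.22))
E
python3 -m jog '{"commands":[[0,0,-20,0,0,0,0],[0,0,-35,0,0,0,0],[0,0,-35,0,0,0,0],[0,0,-35,0,0,0,0],[0,20,-30,0,0,0,0],[0,35,-20,0,0,0.1,0],[0,35,-20,0,0,0.1,0],[0,35,-20,0,0,0.1,0],[0,38,-8,0,0,0,0],[0,38,-8,0,0,0,0],[0,38,-8,0,0,0,0],[0,38,0,0,0,0,0]]}' 35 | tail -c 400
python3 - <<'E'
from h import *
go([.43,-.18,.30],down(-.22))
E
```

```text
[ 0.03411219 -0.01944969  0.032     ]
[0.03412592 0.02371847 0.032     ]
t 6.45 turn [6.000e-04 2.000e-04 3.007e-01] deg 17.2 | shift mm before turn [ -74.9  372.5 -246. ] after turn [  38.8  377.8 -246.2]
time_s: 7.45
tcp_pos: [0.4418, -0.0779, 0.2954]
eef_rot: [0.001, 0.994, -0.109, 0.002]
force: [0.8, -0.4, -2.7]
width: 0.17
grasp_force: 35.0
t 7.45 turn [ 0.001  -0.0045  0.0007] deg 0.3 | shift mm before turn [ 10.7 102.3  -4.5] after turn [ 10.7 102.2  -4.6]
```

```bash
python3 -m jog '{"commands":[[4,35,-2,0,0,0,0],[4,35,-2,0,0,0,0],[3,30,0,0,0,0,0],[0,0,0,0,0,0,0],[0,0,0,0,0,0,0],[0,0,0,0,0,0,0]]}' 35 | tail -c 400
python3 - <<'E'
from h import *
T=tool();im=robot.get_image('wrist');np.save('w4.npy',T);cv2.imwrite('pics/w4.png',im)
print(T.round(4));
for q in ['camera','stand','die']: print(q,robot.find_in('wrist',q))
cv2.imwrite('pics/w4c.png',cv2.resize(im,(800,600),interpolation=2))
E
```

```text
time_s: 7.95
tcp_pos: [0.4301, -0.1754, 0.2968]
eef_rot: [-0.0, 0.994, -0.11, -0.0]
force: [0.6, 0.2, -2.4]
width: 0.168
grasp_force: 35.0
[[ 9.759e-01 -2.182e-01 -4.000e-04  4.301e-01]
 [-2.182e-01 -9.759e-01  9.000e-04 -1.754e-01]
 [-6.000e-04 -8.000e-04 -1.000e+00  2.968e-01]
 [ 0.000e+00  0.000e+00  0.000e+00  1.000e+00]]
camera [{'centre': [262.2, 32.9], 'confidence': 0.87}]
stand [{'centre': [262.2, 44.4], 'confidence': 0.62}]
die [{'centre': [256.4, 215.5], 'confidence': 0.76}]
```

View pics/w4c.png

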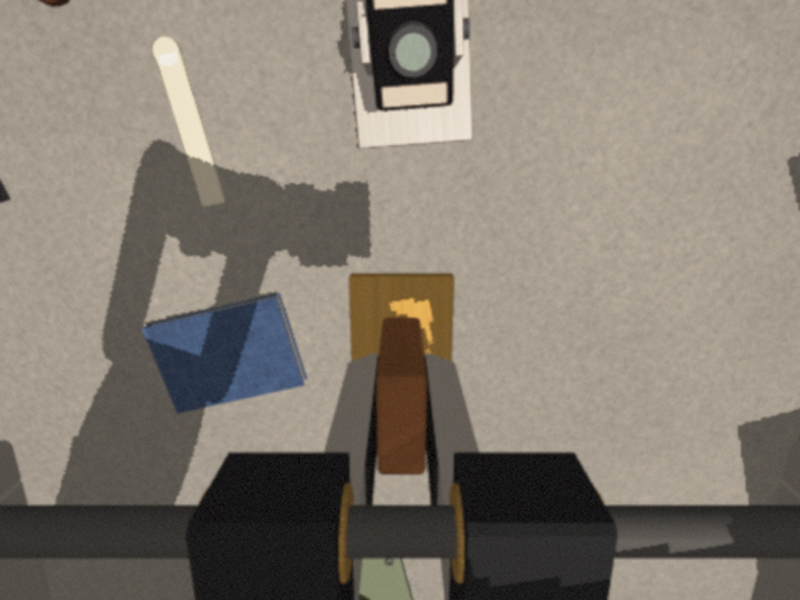

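The picture shows the lens at (413,50), lamp strip (382–447, 95), stand near edge (358,147)–(471,137), and the held die's plate front edge (349–453, 274), square to the hand. I'll move in for a more central view.

```bash
python3 - <<'E'
from h import *
T=np.load('w4.npy');s=1.5625
print('lens',at('wrist',(413/s,50/s),.085,T));a=at('wrist',(358/s,147/s),.008,T);b=at('wrist',(471/s,137/s),.008,T)
d=a-b;print('stand edge',a,b,'yaw',np.arctan2(-d[0],d[1]),np.linalg.norm(d))
for p in [(349,274),(453,274)]:
    o,d=ray('wrist',np.array(p)/s,T);Ti=np.linalg.inv(T);o2=Ti[:3,:3]@o+Ti[:3,3];d2=Ti[:3,:3]@d;print(o2+d2*(.032-o2[2])/d2[2])
E
python3 -m jog '{"commands":[[15,3,-20,0,0,0.07,0],[25,3,-25,0,0,0,0],[25,3,-15,0,0,0,0],[0,0,0,0,0,0,0],[0,0,0,0,0,0,0],[0,0,0,0,0,0,0]]}' 35 | tail -c 400
python3 - <<'E'
from h import *
T=tool();im=robot.get_image('wrist');np.save('w5.npy',T);cv2.imwrite('pics/w5.png',im)
print(T.round(4),robot.find_in('wrist','camera'))
cv2.imwrite('pics/w5c.png',cv2.resize(im[0:240,140:390],(625*1,600),interpolation=2))
E
```

```text
lens [ 0.57508614 -0.21782808  0.085     ]
stand edge [ 0.52310689 -0.15913405  0.008     ] [ 0.50974916 -0.25714454  0.008     ] yaw -0.13545426120736956 0.09891655632899293
[ 0.03566663 -0.01970763  0.032     ]
[0.03568019 0.02311193 0.032     ]
time_s: 8.65
tcp_pos: [0.4898, -0.2005, 0.3561]
eef_rot: [-0.0, 0.99, -0.143, -0.001]
force: [-0.3, 0.3, -2.3]
width: 0.169
grasp_force: 35.0
[[ 9.589e-01 -2.838e-01 -1.900e-03  4.898e-01]
 [-2.838e-01 -9.589e-01  1.200e-03 -2.005e-01]
 [-2.100e-03 -6.000e-04 -1.000e+00  3.561e-01]
 [ 0.000e+00  0.000e+00  0.000e+00  1.000e+00]] [{'centre': [246.4, 85.2], 'confidence': 0.98}, {'centre': [256.4, 215.8], 'confidence': 0.18}]
```

View pics/w5c.png

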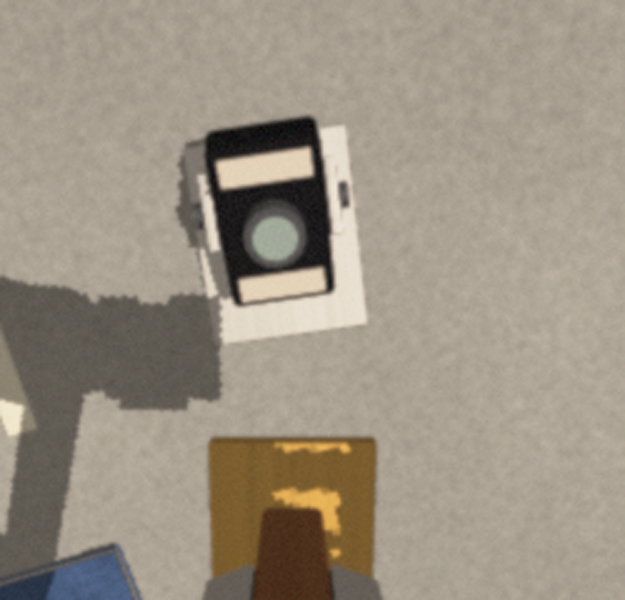

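The picture shows the lens at crop (275,237), housing face corners (206,132), (316,117), (334,292) and (238,305), and stand edge (223,342)–(367,323). I'll fit the camera pose.

Run:
```python
from h import *
from scipy.optimize import least_squares
T=np.load('w5.npy');f=lambda p:np.array(p)/2.5+[140,0]
def Rc(yaw):return R.from_euler('zy',[yaw,-np.radians(25)]).as_matrix()
hp=np.array([f(p) for p in [(206,132),(316,117),(334,292),(238,305),(275,237)]])
def res(q,pr=False):
    x,y,yaw,h=q;L=np.array([[.045,.03,-h],[.045,-.03,-h],[-.045,-.03,-h],[-.045,.03,-h],[0,0,0]])
    return (proj('wrist',L@Rc(yaw).T+[x,y,.085],T)-hp).ravel()
s=least_squares(res,[.575,-.217,-.14,.01]);print(s.x,s.fun.round(1))
def e(a,b,z):
    a=at('wrist',f(a),z,T);b=at('wrist',f(b),z,T);d=a-b;return np.arctan2(d[1],d[0])
print('stand yaw',e((223,342),(367,323),.008)-np.pi/2,e((346,127),(367,323),.008))
print('lens',at('wrist',f((275,237)),.085,T))
Ti=np.linalg.inv(T)
for p in [(209,438),(377,438)]:
    o,d=ray('wrist',f(p),T);o2=Ti[:3,:3]@o+Ti[:3,3];d2=Ti[:3,:3]@d;print(o2+d2*(.032-o2[2])/d2[2])
```

```text
[ 0.57614862 -0.21988604 -0.14967769  0.01914711] [-0.9  3.7  1.9  2.4  0.1 -3.3 -2.3 -1.9  0.9 -1.9]
stand yaw -0.15762856064371644 -0.15205974190415059
lens [ 0.57421924 -0.21804211  0.085     ]
[ 0.03588981 -0.01954166  0.032     ]
[0.03590348 0.02368334 0.032     ]
```

```bash
cat >> h.py <<'E'
def Rc(yaw):return R.from_euler('ZY',[yaw,-np.radians(25)]).as_matrix()
def target(L=(.5745,-.2162,.085),yaw=-.15,z=.13,u=.041):
    C=Rc(yaw);return np.array(L)+(z+u)*C[:,2], C@np.diag([1,-1,-1])
E
python3 - <<'E'
from h import *
from scipy.optimize import least_squares
T=np.load('w5.npy');f=lambda p:np.array(p)/2.5+[140,0]
hp=np.array([f(p) for p in [(206,132),(316,117),(334,292),(238,305),(275,237)]])
def res(q):
    x,y,yaw,h=q;L=np.array([[.045,.03,-h],[.045,-.03,-h],[-.045,-.03,-h],[-.045,.03,-h],[0,0,0]])
    return (proj('wrist',L@Rc(yaw).T+[x,y,.085],T)-hp).ravel()
s=least_squares(res,[.575,-.217,-.14,.01]);print(s.x,s.fun.round(1))
p,Rm=target();print(p,Rm.round(3));go(p,Rm)
p2,_=target(z=.17);go(p2,Rm)
E
```

```text
[ 0.57616909 -0.21883171 -0.15506839  0.01936041] [-1.   3.5  1.9  2.7  0.7 -3.  -1.9 -2.6  0.1 -1.7]
[ 0.50304377 -0.20540045  0.23997863] [[ 0.896 -0.149  0.418]
 [-0.135 -0.989 -0.063]
 [ 0.423 -0.    -0.906]]
t 8.75 turn [ 0.0294  0.4381 -0.1364] deg 26.3 | shift mm before turn [ 14.9   0.8 115.7] after turn [-35.9   2.7 111. ]
t 8.75 turn [ 0.0294  0.4381 -0.1364] deg 26.3 | shift mm before turn [-1.9  3.1 79.5] after turn [-35.9   2.7  71. ]
```

```bash
python3 -m jog '{"commands":[[0,0,0,0.0073,0.1095,-0.0341,0],[0,0,0,0.0073,0.1095,-0.0341,0],[0,0,0,0.0073,0.1095,-0.0341,0],[0,0,0,0.0073,0.1095,-0.0341,0],[-18,1,20,0,0,0,0],[-18,1.5,20,0,0,0,0],[0,0,20,0,0,0,0],[0,0,0,0,0,0,0],[0,0,0,0,0,0,0],[0,0,0,0,0,0,0]]}' 35 | tail -c 400
python3 - <<'E'
from h import *
p,Rm=target();go(p,Rm)
E
```

```text
time_s: 9.58
tcp_pos: [0.483, -0.2031, 0.2885]
eef_rot: [0.017, 0.973, -0.073, 0.217]
force: [0.6, -0.2, -2.4]
width: 0.17
grasp_force: 35.0
t 9.58 turn [ 0.0019 -0.0034  0.0004] deg 0.2 | shift mm before turn [-2.4 -0.8 52.4] after turn [-2.2 -0.7 52.5]
```

```bash
python3 -m jog '{"commands":[[-1,0,15,0,0,0,0],[-1,-0.5,15,0,0,0,0],[0,0,13,0,0,0,0],[0,0,9,0,0,0,0],[0,0,0,0,0,0,0],[0,0,0,0,0,0,0],[0,0,0,0,0,0,0],[0,0,0,0,0,0,0]]}' 35 | tail -c 400
python3 - <<'E'
from h import *
p,Rm=target();go(p,Rm)
T=tool();w=robot.get_image('wrist');s=robot.get_image('scene');t=robot.get_image('top')
B=np.array([[x,y,z] for z in(0,-.008) for x,y in[(.035,.022),(.035,-.022),(-.035,-.022),(-.035,.022)]])+[0,0,.041]
for c,im in[('scene',s),('top',t),('wrist',w)]:
    cv2.imwrite(f'pics/f_{c}.png',im)
    q=proj(c,B@T[:3,:3].T+T[:3,3],T)
    im[:]=im
    m=im.copy()
    for k in range(2):
        cv2.polylines(m,[np.int32(q[4*k:4*k+4]*16)],True,(0,255,0) if k else (255,0,255),1,cv2.LINE_AA,4)
    l=proj(c,[.5745,-.2162,.085],T)[0];cv2.circle(m,(int(l[0]),int(l[1])),2,(0,0,255),-1)
    print(c,q.round(1).tolist(),l)
    if c=='scene':a=np.hstack([cv2.resize(v[210:330,150:270],(400,400),interpolation=2) for v in (im,m)])
    if c=='wrist':b=cv2.resize(m[0:260,100:440],(260,199));b=np.hstack([b]);wm=m
b=np.hstack([cv2.resize(wm[100:292,128:384],(266,200)),cv2.resize(w[100:292,128:384],(266,200)),cv2.resize(t[130:250,270:430],(268,200),interpolation=2)])
cv2.imwrite('pics/final.png',np.vstack([a,b]))
E
```

```text
time_s: 10.25
tcp_pos: [0.5035, -0.2062, 0.241]
eef_rot: [0.018, 0.973, -0.073, 0.218]
force: [0.3, -0.2, -2.5]
width: 0.164
grasp_force: 35.0
t 10.25 turn [ 0.0026 -0.0044  0.0002] deg 0.3 | shift mm before turn [-0.9 -0.8  0.6] after turn [-0.9 -0.8  0.7]
scene [[185.3, 227.4], [200.5, 216.5], [180.6, 215.8], [165.6, 226.0], [183.8, 224.0], [199.1, 213.2], [179.2, 212.6], [164.1, 222.8]] [205.7453477  272.26050574]
top [[361.6, 194.8], [343.8, 189.9], [335.0, 216.6], [352.4, 221.5], [362.2, 195.6], [344.2, 190.6], [335.4, 217.5], [353.0, 222.4]] [340.85295783 194.29442736]
wrist [[286.9, 172.6], [221.4, 172.6], [224.4, 265.5], [284.3, 265.6], [288.1, 175.4], [220.1, 175.4], [223.3, 271.3], [285.2, 271.3]] [254.00708275 177.9928407 ]
```

View pics/final.png

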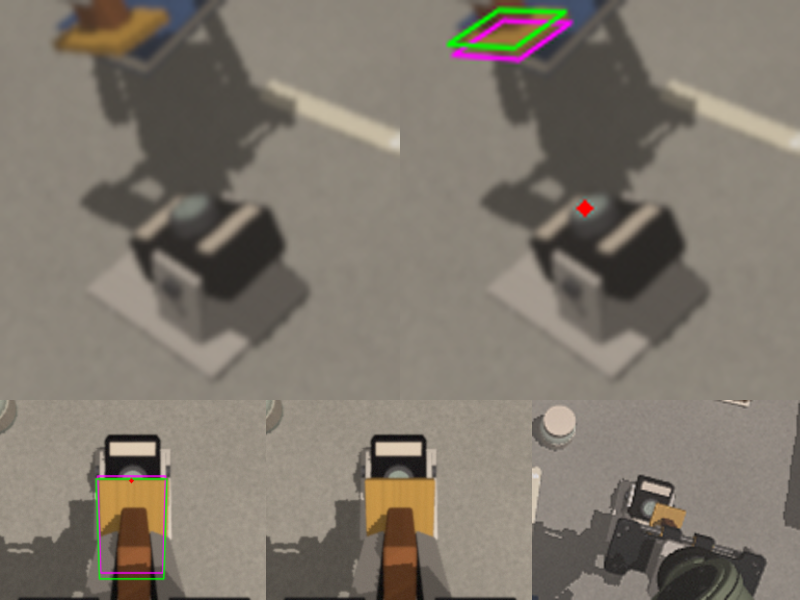

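The scene picture shows the held plate matching the predicted outline to about 1–2 px, and the lens dot falls on the lens. The wrist view shows the plate square to the housing and centred in column (plate middle about 399, lens about 399). I'll make a small trim, settle, and hand in.

```bash
python3 -m jog '{"commands":[[-0.8,-0.7,0.4,0,-0.004,0,0],[0,0,0,0,0,0,0],[0,0,0,0,0,0,0],[0,0,0,0,0,0,0],[0,0,0,0,0,0,0],[0,0,0,0,0,0,0],[0,0,0,0,0,0,0],[0,0,0,0,0,0,0]]}' 35 | tail -c 400
python3 - <<'E'
from h import *
p,Rm=target();go(p,Rm);print(robot.job_done())
E
```

```text
time_s: 11.07
tcp_pos: [0.5025, -0.2049, 0.2387]
eef_rot: [0.017, 0.974, -0.073, 0.215]
force: [0.3, 0.5, -3.1]
width: 0.165
grasp_force: 35.0
t 11.07 turn [ 0.0014  0.0017 -0.0003] deg 0.1 | shift mm before turn [ 1.1  0.4 -0.9] after turn [ 1.1  0.4 -0.9]
the job is handed in; nothing more can be done
None
```

The die is out of its holder and held still over the inspection camera, engraved face towards the lens, and the job is handed in at 11 s. By my measurements it is within about 2–3 mm of the focus point and square to under a degree; the judge's verdict was not shown.

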